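Switch on the ironing corner and start its timer

ROBOT

A 6-joint arm with a two-finger parallel gripper is mounted at the origin on the work surface. World frame = base frame: x ahead of the robot, y to its left, z up, the work surface at z = 0. Lengths are in m, angles in rad, forces in N, time in s.
With the tool pointing down it reaches from about 0.275 to 0.875 m from the base axis. Payload 12.5 kg.
Tool frame: the origin (TCP) lies on the centre line of the jaws, within the pads' length; the fingertips stand r.finger_overhang ahead of it and the grasp point (between the pads) lies 3 mm ahead of it (r.finger_overhang is the distance from the TCP to the fingertips, in m); z points along the fingers, y is the direction in which the jaws open and shut (so a half turn about z gives the same grasp; the last joint's range is limited). The gripper opens to 85 mm and grips with 20 to 120 N. Pads are 22 mm wide; open, the fingers measure 114 mm over their backs; the gripper's body (76 mm by 85 mm) begins 54 mm behind the grasp point. The pads swing forward as they close: fully open they stand 13 mm farther back than shut.
Start: joints at [1.06, 0.351, 1.652, -0, 1.139, -0.085], TCP at [0.227, 0.501, 0.253] pointing down, gripper open.
Joint ranges: [-2.75, 2.75], [-0.79, 2.1], [0.01, 2.65], [-1.57, 4.71], [0.07, 3.14], [-2.87, 2.87]. Speed limits (rad/s): [2.22, 2.22, 2.79, 3.14, 3.14, 3.14].

INTERFACE

Orientations are given as a unit quaternion [x, y, z, w].
In Python, from cell import r, optics gives the robot as it stands. The module is installed in compiled form; this text tells all that it offers. Calls block until the motion is done:
- r.move_to(position, orientation): joint-space move of the TCP to a pose.
- r.move_linear(position, rot=None, vel=0.15): straight line of the TCP; rot=None keeps the orientation; vel is the mean speed in m/s.
- r.set_joints(angles): joint-space move.
- r.set_gripper(opening, squeeze=None): opening from 0.0 (shut) to 1.0 (fully open); squeeze is the grip in N (None keeps the last); returns when the fingers have stopped.
- r.sleep(seconds).
- r.inverse_kinematics(position, orientation): joint angles nearest the present ones, or None.
- optics.get_image(name): name is "side" or "top" or "wrist"; returns a dict with "pixels" (480x640x3 uint8, red, green, blue), "depth" (480x640 float32, m along the optical axis (not along the pixel's ray), 0 where there is no reading), "fx", "fy", "cx", "cy" (pixels), "D" ([k1, k2, p1, p2, k3] as OpenCV has them; the pictures are not rectified), "camera_from_world" (4x4, takes a point from world to camera coordinates); the wrist camera has in their place "mount" (4x4, takes a point from camera to tool coordinates, whose origin is the TCP and whose axes are the flange's). Camera axes: x right, y down, z forward; pixel columns grow to the right and rows downward; lengths in m; the calibration is good to about 2 mm. A picture is of the moment at which its call begins: read the wrist's pose just before it.
A pose or a line that the arm cannot do raises r.PlanningError and nothing moves.
- r.hand_in(): hands the job in, once; it reports no verdict.
Readings, each from a call of its own:
- r.current_t(): time.
- r.current_q(): joint angles.
- r.current_qvel(): joint speeds.
- r.current_effort(): joint torques, N m.
- r.current_tool_pos(): TCP position.
- r.current_ee_rot(): TCP orientation.
- r.current_contact_force(): force on the tool from outside, world axes, zero at the start.
- r.current_torque(): the same for the moment, N m.
- r.current_opening(): opening from 0.0 (shut) to 1.0 (fully open).
Only numpy, scipy, OpenCV 4.12 (cv2) and the standard library are available. Lean on these libraries where they do the work, as an engineer would, in place of code of your own. Each camera call takes 0.05 s, during which the arm holds its last target.

TASK

Get the ironing corner ready: on the metal switch panel press the raised end of the long rocker (the end away from the robot) fully down, then push the square key all the way in, and last press the top of the white puck-shaped timer that stands loose on the shelf fully down and let it come back up. Keep to that order, leave the panel's round button alone, and do not lift or push away the timer or anything else on the shelf: things are only pressed here, nothing is picked up.

Things in the scene. Friction and masses are not known exactly. Their poses are not given: they have to be found in the camera images.
- panel: Fixed brushed-metal switch panel, a flat box 120 (x) x 270 (y) x 45 mm high. Origin at the centre of its underside, on the shelf top; x is its depth direction (away from the robot at yaw 0), y its length, z up. On top sit three modules in a row along its y axis, 80 mm apart (at y = -80, 0, +80 mm, on x = 0), in an order that varies: the long rocker, the square key and the round button. All three are turned like the panel.
- rocker_axis (a point): Point on the hinge axis of the rocker, at the middle of the paddle, 63 mm above the shelf top; axes as the panel's. The rocker is a white paddle 70 mm long (panel x), 36 mm wide and 8 mm thick, hinged about the panel's y axis between two small cheeks. At the start its +x end is raised and its -x end lowered (tilt about 0.18 rad).
- rocker_press (a point): Point on the upper face of the rocker paddle, on its centre line, 24 mm from the hinge towards the end that is raised at the start: press straight down here. It moves and turns with the paddle; about 9 mm above its final height at the start.
- rocker (a joint): Tilt of the rocker (rad): 0 = +x end fully raised, 0.36 = +x end fully down against its stop. Starts between 0 and 0.05. No spring: held by friction (0.05 N m), it stays where it is left. Counts as on above 0.30. A push of about 2 to 6 N turns it.
- square_top (a point): Centre of the top face of the square key, a white 34 x 34 mm key with rounded edges; 68 mm above the shelf top when out. It stands 14 mm above the dark collar round it when out, 7 mm when in; the point moves with it.
- square (a joint): How far the square key is pushed in (m): 0 out, 0.007 fully in. It stays in where it is left (friction 3.5 N, no spring). Counts as in beyond 0.0055.
- round_top (a point): Centre of the top face of the panel's round button, white, 34 mm across, in a round collar; 68 mm above the shelf top. Not to be pressed.
- round (a joint): How far the panel's round button is pushed in (m): 0 out, 0.006 fully in; sprung (1.5 N to start, 4.5 N fully in).
- timer: Loose timer standing on the shelf: a white round puck 64 mm across with a thin metal band, rubber foot, 220 g or so, 37 mm high in all. Its top is a round press cap 44 mm across that stands 7 mm above the puck. Origin at the centre of its underside, z up.
- timer_top (a point): Centre of the top face of the timer's press cap, 37 mm above the shelf top when out.
- timer_cap (a joint): How far the timer's cap is pressed in (m): 0 out, 0.005 fully in; sprung (2 N to start, 4.5 N fully in), comes back up when released. Counts as pressed beyond 0.0035 for 0.1 s.
- bottle: Loose frosted glass bottle with a plastic screw cap, 60 mm across, 118 mm tall, standing. Origin at the centre of its underside. Leave it alone.
- saucer: Loose white ceramic saucer holding clothes buttons, 100 mm across, 18 mm high. Origin at the centre of its underside. Leave it alone.
- lint_roller: Loose grey lint roller lying on the shelf, 210 mm long along its x axis (from -130 to +80 mm), 50 mm in diameter. Origin on the shelf top below its axis. Leave it alone.
- spool: Loose wooden spool, 36 mm across, 45 mm high, standing. Origin at the centre of its underside. Leave it alone.
- cup: Loose clear plastic measuring cup, 64 mm across at the rim, 65 mm high, standing. Origin at the centre of its underside. Leave it alone.
- brush: Loose clothes brush with dark wooden back, bristles down, 130 (x) x 42 x 30 mm. Origin at the centre of its underside. Leave it alone.

How it is judged:
On the way, in this order (a step that is already met when the one before it is completed fails the run):
1. the rocker's raised end is pressed fully down (value of joint rocker above 0.3 rad and value of joint square below 0.002 m), for 0.1 s.
2. the square key is pushed all the way in (value of joint rocker above 0.3 rad and value of joint square above 0.0055 m and value of joint timer_cap below 0.002 m), for 0.1 s.
3. the timer's cap is pressed fully down (value of joint rocker above 0.3 rad and value of joint square above 0.0055 m and value of joint timer_cap above 0.0035 m), for 0.1 s.
At the end, for the whole second after the job is handed in: Rocker on (above 0.30 rad), square key in (beyond 5.5 mm), round button and timer cap out (under 1.5 mm), the timer upright (0.1 rad), at rest and within 30 mm of where it stood, every bystander within 30 mm of where it stood (value of joint rocker above 0.3 rad and value of joint square above 0.0055 m and value of joint each of round, timer_cap below 0.0015 m and distance of each of timer, bottle, saucer, lint_roller, spool, cup, brush from where it was at the start of the episode below 0.03 m and angle between timer's own z axis and vertical below 0.1 rad and linear speed of timer below 0.02 m/s); the robot touches nothing.
It fails at once if the square key is pressed (over 2 mm) before the rocker is on (value of joint square above 0.002 m and not (value of joint rocker above 0.3 rad)).
It fails at once if the timer is pressed (over 2 mm) before rocker and square key are both on (value of joint timer_cap above 0.002 m and (not (value of joint rocker above 0.3 rad) or not (value of joint square above 0.0055 m))).
It fails at once if the panel's round button is pressed (over 2.5 mm) (value of joint round above 0.0025 m).
It fails at once if the timer is lifted (over 8 mm), tipped over 0.35 rad or pushed away over 30 mm (height (world z) of timer above 0.008 m or angle between timer's own z axis and vertical above 0.35 rad or distance of timer from where it was at the start of the episode above 0.03 m).
It fails at once if a bystander is moved over 30 mm or lifted over 15 mm (distance of any of bottle, saucer, lint_roller, spool, cup, brush from where it was at the start of the episode above 0.03 m or height (world z) of any of bottle, saucer, lint_roller, spool, cup, brush above 0.015 m).
It also fails if it takes over 45 s, if anything falls off the work surface, if the arm or the gripper's body presses on something with over 40 N, if the wrist force passes 120 N, or if a joint passes its speed limit or range.

## Working session

There is one attempt and no reset: what is moved stays moved. The work goes in short steps, each a Python script; the robot and the scene stay as the last script left them, time stands still between calls to the robot, and variables do not carry over. Pictures are saved under pics/ and viewed, and the job is handed in when it is done.

```bash
mkdir -p pics; python3 - <<'E'
from cell import r, optics
import cv2,numpy as np,pickle
d={}
for n in("top","side","wrist"):
    p,q=r.current_tool_pos(),r.current_ee_rot()
    im=optics.get_image(n);d[n]=im;d[n+"_pose"]=(p,q)
    cv2.imwrite(f"pics/{n}0.png",im["pixels"][:,:,::-1])
    print(n,im["fx"],im["fy"],im["cx"],im["cy"],im["D"],im.get("camera_from_world",im.get("mount")))
pickle.dump(d,open("d.pkl","wb"))
print(p,q,r.finger_overhang,r.current_t(),r.current_opening(),r.current_contact_force())
E
```

```text
top 580.9115651945124 580.9115651945124 326.228283826371 241.0115003557686 [0.04471603 0.         0.         0.         0.        ] [[ 0.01543648 -0.99956124 -0.0252791  -0.00403199]
 [-0.98068721 -0.01020542 -0.19531626  0.56927134]
 [ 0.19497258  0.02780589 -0.98041447  1.1545142 ]
 [ 0.          0.          0.          1.        ]]
side 471.3116363338238 471.3116363338238 322.29090293959973 241.38198296417664 [-0.09460578  0.          0.          0.          0.        ] [[ 0.90418664 -0.42680294 -0.01690446 -0.51254125]
 [-0.23167436 -0.45678688 -0.85887877  0.20004351]
 [ 0.35885025  0.78050304 -0.5118999   0.77823857]
 [ 0.          0.          0.          1.        ]]
wrist 425.0021027796142 425.0021027796142 319.5616148794888 230.77900922417575 [-0.08808029  0.          0.          0.          0.        ] [[ 9.55771790e-06 -9.60725526e-01 -2.77500386e-01  7.04738374e-02]
 [ 9.99998988e-01 -3.85671312e-04  1.36966290e-03 -4.91193684e-04]
 [-1.42289404e-03 -2.77500118e-01  9.60724549e-01 -1.21199575e-01]
 [ 0.00000000e+00  0.00000000e+00  0.00000000e+00  1.00000000e+00]]
[0.22701764 0.50066671 0.25283078] [ 2.11293414e-01  9.77422548e-01 -4.81126062e-04 -1.54318435e-04] 0.022 0.15 0.9983187168283248 [-0.09681795  0.12999806  0.12816588]
```

View pics/top0.png

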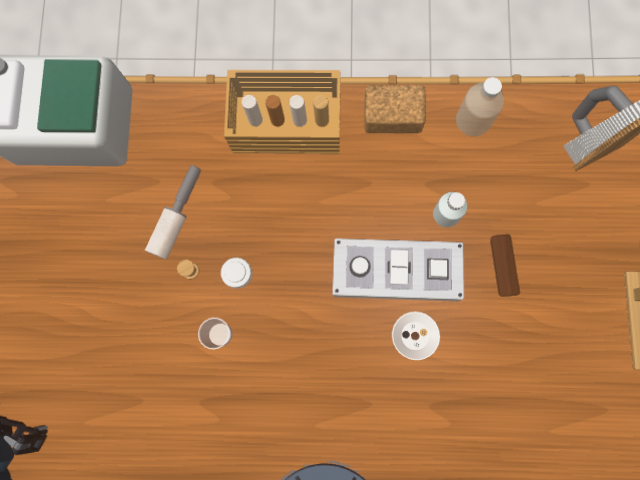

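View pics/side0.png

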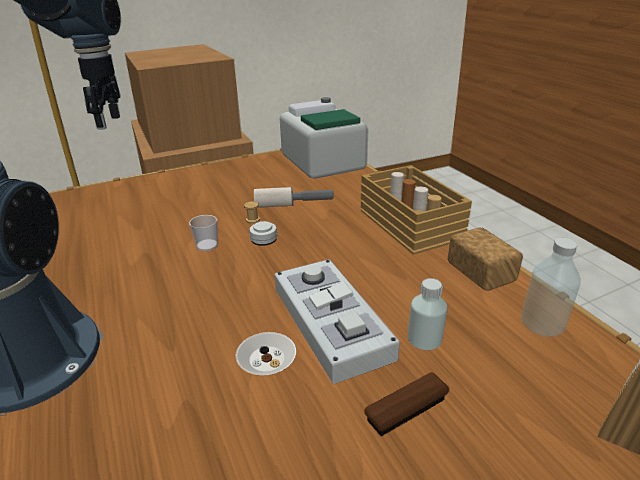

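The top view has the robot below. The panel is at about (398,268), with the round button at (360,266), the rocker at (400,267) and the square key at (438,268). The timer is at (236,272), the spool at (187,269) and the bottle at (450,210). Next I'll measure these.

```bash
cat > h.py <<'E'
import numpy as np,cv2
def ray(im,uv):
    K=np.array([[im["fx"],0,im["cx"]],[0,im["fy"],im["cy"]],[0,0,1]])
    n=cv2.undistortPoints(np.array([[uv]],float),K,np.array(im["D"],float))[0,0]
    return np.array([n[0],n[1],1.])
def cast(im,uv,z,wfc=None):
    if wfc is None: wfc=np.linalg.inv(im["camera_from_world"])
    d=wfc[:3,:3]@ray(im,uv); o=wfc[:3,3]
    return o+d*(z-o[2])/d[2]
def depthpt(im,uv,wfc=None):
    if wfc is None: wfc=np.linalg.inv(im["camera_from_world"])
    u,v=int(round(uv[0])),int(round(uv[1])); p=im["depth"][v-1:v+2,u-1:u+2]
    return (wfc@np.r_[ray(im,uv)*np.median(p),1])[:3]
E
python3 - <<'E'
import pickle,cv2,numpy as np
from h import *
d=pickle.load(open("d.pkl","rb"));im=d["top"]
px=im["pixels"]
c=px[215:345,150:500]
cv2.imwrite("pics/crop0.png",cv2.resize(c[:,170:340],None,fx=4.5,fy=4.5,interpolation=cv2.INTER_CUBIC)[:,:,::-1])
m=(px.min(2)>225).astype(np.uint8)
m2=np.zeros_like(m);m2[215:310,200:480]=m[215:310,200:480]
n,l,s,ce=cv2.connectedComponentsWithStats(m2)
for i in range(1,n):
    if s[i,4]>20: print(s[i],ce[i],cast(im,ce[i],.068).round(4),cast(im,ce[i],.063).round(4),cast(im,ce[i],.037).round(4),depthpt(im,ce[i]).round(4))
# dark screws
g=px.max(2)
for x,y in((338,242),(460,245),(463,295),(337,291)):
    w=g[y-6:y+7,x-6:x+7]; mm=(w<90); yy,xx=np.nonzero(mm); uv=(x-6+xx.mean(),y-6+yy.mean()) if len(xx) else None
    print(uv, None if uv is None else cast(im,uv,.046).round(4))
E
```

```text
[391 251  17  15 236] [398.98728814 257.57627119] [ 0.5339 -0.1462  0.068 ] [ 0.5348 -0.1467  0.063 ] [ 0.5392 -0.1493  0.037 ] [ 0.5338 -0.1462  0.0688]
[222 259  27  27 476] [234.01470588 271.93067227] [0.5004 0.1908 0.068 ] [0.5011 0.1918 0.063 ] [0.5048 0.1967 0.037 ] [0.5049 0.1968 0.0363]
[353 258  14  15 161] [359.53416149 265.06832298] [ 0.5175 -0.0658  0.068 ] [ 0.5183 -0.066   0.063 ] [ 0.5224 -0.0668  0.037 ] [ 0.5173 -0.0658  0.0692]
[431 260  16  16 228] [438.49561404 267.5       ] [ 0.5144 -0.2259  0.068 ] [ 0.5152 -0.2267  0.063 ] [ 0.5192 -0.2311  0.037 ] [ 0.5144 -0.2259  0.068 ]
[391 267  16  16 231] [398.33766234 275.26839827] [ 0.4975 -0.1446  0.068 ] [ 0.4982 -0.1451  0.063 ] [ 0.5018 -0.1476  0.037 ] [ 0.4979 -0.1449  0.0653]
None None
(np.float64(459.3333333333333), np.float64(245.66666666666666)) [ 0.5643 -0.2736  0.046 ]
(np.float64(460.0), np.float64(294.5)) [ 0.4625 -0.2719  0.046 ]
(np.float64(337.0), np.float64(290.0)) [ 0.4684 -0.0202  0.046 ]
```

View pics/crop0.png

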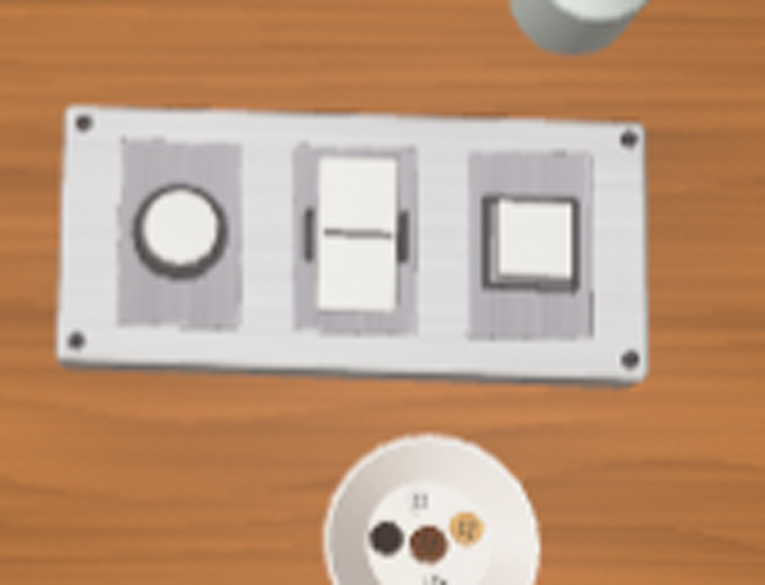

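The measurements agree with the given sizes. The square-to-round distance is 160.1 mm and the heights are about 68 mm, so the yaw is about -0.019 and the rocker hinge is at (0.516, -0.146). Next I'll shut the gripper, go above the rocker and press.

```bash
cat >> h.py <<'E'
from cell import r,optics
from scipy.spatial.transform import Rotation as R
Q=(R.from_euler('z',-0.019)*R.from_quat([0,1,0,0])).as_quat()
def press(x,y,z0,zmin,F,step=.001):
    "z are fingertip heights"
    o=r.finger_overhang
    r.move_linear([x,y,z0+o],vel=.12); r.sleep(.1)
    f0=r.current_contact_force()[2]; z=z0; log=[]
    while z>zmin:
        z-=step; r.move_linear([x,y,z+o],vel=.03)
        f=r.current_contact_force()[2]-f0; log.append((round(z*1000,1),round(float(f),1)))
        if f>F: break
    r.sleep(.25)
    print("log",log,"hold",r.current_contact_force()-0, "tip",r.current_tool_pos()[2]-o)
E
python3 - <<'E'
from h import *
r.set_gripper(0.0)
print("open",r.current_opening(),r.finger_overhang)
yaw=-.019; x,y=.516+.026*np.cos(yaw),-.1458+.026*np.sin(yaw)
r.move_to([x,y,.16],Q)
print(r.current_t())
press(x,y,.080,.0585,9)
r.move_linear([x,y,.16])
print(r.current_t(),r.current_q())
im=optics.get_image("top");cv2.imwrite("pics/top1.png",im["pixels"][215:345,320:490][:,:,::-1].repeat(4,0).repeat(4,1))
im=optics.get_image("side");cv2.imwrite("pics/side1.png",im["pixels"][240:400,260:460][:,:,::-1].repeat(3,0).repeat(3,1))
E
```

```text
open 0.0034150264936084413 0.022
3.4833
log [(79.0, 1.4), (78.0, 1.4), (77.0, 0.1), (76.0, 0.8), (75.0, 1.5), (74.0, 1.3), (73.0, 0.6), (72.0, 1.0), (71.0, 0.8), (70.0, 2.0), (69.0, 1.4), (68.0, 2.1), (67.0, 2.2), (66.0, 2.1), (65.0, 2.5), (64.0, 3.8), (63.0, 6.8), (62.0, 15.6)] hold [-1.55428972  1.17881145 14.72673744] tip 0.06302538652298934
9.625 [-3.46587532e-01  4.84585688e-01  1.70781144e+00 -7.22001992e-05
  9.50895765e-01 -1.89835212e+00]
```

View pics/top1.png

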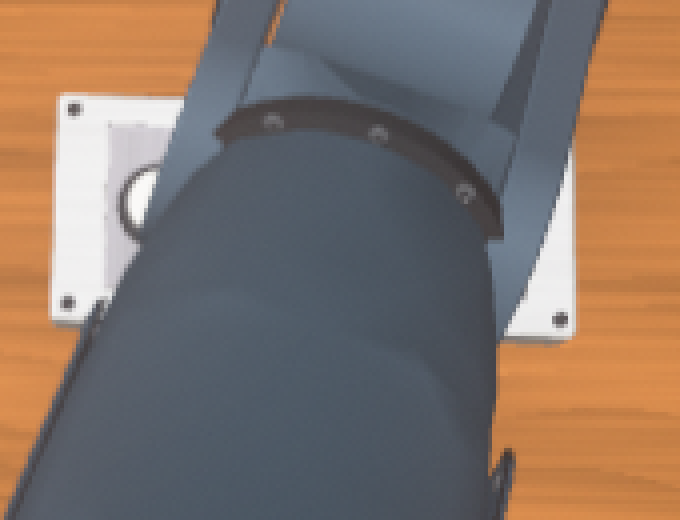

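View pics/side1.png

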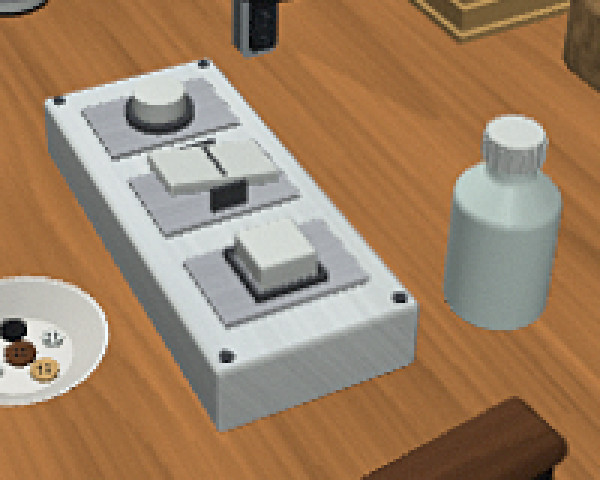

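The top view is blocked by the arm. In the side crop the rocker's far end (right) looks lower, and the square key still stands out. I'll measure the tilt from the side depth before pressing the key.

```bash
python3 - <<'E'
from h import *
im=optics.get_image("side")
wfc=np.linalg.inv(im["camera_from_world"])
pts=np.array([depthpt(im,(u,v)) for v in range(270,315) for u in range(295,370)])
yaw=-.019
rel=(pts-[.516,-.1458,0]); a=rel[:,0]*np.cos(yaw)+rel[:,1]*np.sin(yaw); b=-rel[:,0]*np.sin(yaw)+rel[:,1]*np.cos(yaw)
s=(abs(a)<.033)&(abs(b)<.014)&(pts[:,2]>.056)
print(s.sum(),np.polyfit(a[s],pts[s,2],1)); print("far",np.polyfit(a[s&(a>.004)],pts[s&(a>.004),2],1)); print("near",np.polyfit(a[s&(a<-.004)],pts[s&(a<-.004),2],1))
s=(abs(a)<.012)&(abs(b+.08)<.012); print("square z",np.median(pts[s,2]),s.sum())
E
```

```text
342 [-0.18163827  0.06536583]
far [-0.19448057  0.06556277]
near [-0.16299728  0.06571565]
square z nan 0
  return _methods._mean(a, axis=axis, dtype=dtype,
  ret = ret.dtype.type(ret / rcount)
```

The slope is -0.182 rad, so the rocker is fully over at about 0.36. Next is the square key, then a wrist look over the timer.

```bash
python3 - <<'E'
from h import *
x,y=.5144,-.2259
r.move_linear([x,y,.16])
press(x,y,.075,.056,14)
r.move_linear([x,y,.16])
im=optics.get_image("side");cv2.imwrite("pics/side2.png",im["pixels"][240:400,260:460][:,:,::-1].repeat(3,0).repeat(3,1))
pts=np.array([depthpt(im,(u,v)) for v in range(260,350) for u in range(290,400)])
yaw=-.019
rel=(pts-[.516,-.1458,0]); a=rel[:,0]*np.cos(yaw)+rel[:,1]*np.sin(yaw); b=-rel[:,0]*np.sin(yaw)+rel[:,1]*np.cos(yaw)
for n,bb in(("sq",-.08),("round",.08)):
    s=(abs(a)<.010)&(abs(b-bb)<.010); print(n,s.sum(),np.median(pts[s,2]))
s=(abs(a)<.033)&(abs(b)<.014)&(pts[:,2]>.056); print(np.polyfit(a[s],pts[s,2],1))
# to timer
tx,ty=.5045,.196
r.move_to([tx+.0,ty,.25],Q)
p,q=np.array(r.current_tool_pos()),r.current_ee_rot()
w=optics.get_image("wrist");cv2.imwrite("pics/wrist2.png",w["pixels"][:,:,::-1])
T=np.eye(4);T[:3,:3]=R.from_quat(q).as_matrix();T[:3,3]=p
import pickle;pickle.dump((w,T@w["mount"]),open("w.pkl","wb"));print(r.current_t(),p)
E
```

```text
log [(74.0, 0.9), (73.0, 0.6), (72.0, -0.1), (71.0, -0.0), (70.0, 1.4), (69.0, 0.2), (68.0, -0.3), (67.0, 1.0), (66.0, 1.9), (65.0, 0.8), (64.0, 0.6), (63.0, 0.7), (62.0, 0.0), (61.0, 3.2), (60.0, 14.8)] hold [-4.98118223  1.1696163  15.30709918] tip 0.06095767930202759
sq 203 0.05963255482570584
round 62 0.06645709586527307
[-0.17856392  0.06538269]
17.6167 [0.50474646 0.19521681 0.24966943]
```

View pics/side2.png

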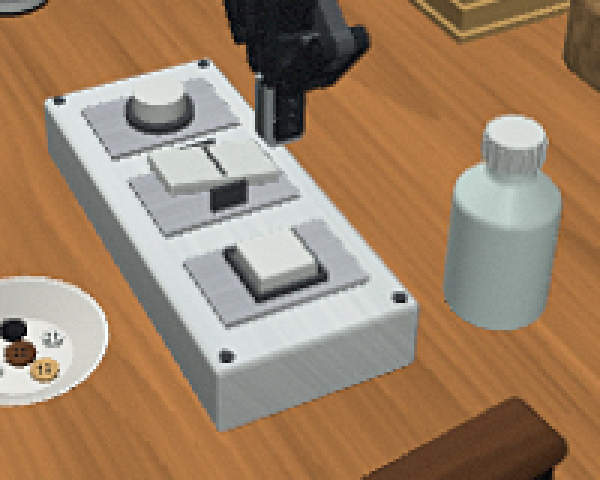

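View pics/wrist2.png

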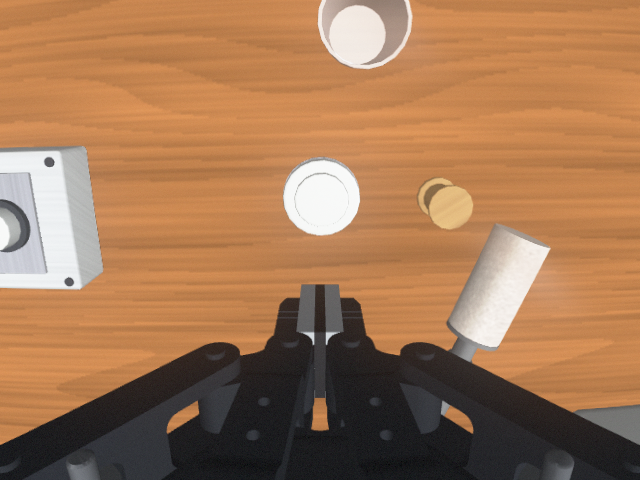

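The square key is lower: the tip stopped at a hard stop at 61.0 mm, and the depth shows it 6.8 mm below the round button, which is still out. In the wrist view the timer cap is centred near (321,200). I'll refine that and compare it with the top-view estimate.

```bash
python3 - <<'E'
from h import *
import pickle
w,wfc=pickle.load(open("w.pkl","rb"))
px=w["pixels"].astype(int)
hsv=cv2.cvtColor(w["pixels"],cv2.COLOR_RGB2HSV)
m=((hsv[:,:,1]<40)&(hsv[:,:,2]>150)).astype(np.uint8); m[:, :250]=0;m[:,400:]=0;m[:120]=0;m[260:]=0
c=max(cv2.findContours(m,0,1)[0],key=cv2.contourArea); print("puck",cv2.minEnclosingCircle(c))
(cx,cy),rad=cv2.minEnclosingCircle(c); print(cast(w,(cx,cy),.03,wfc))
# cap by depth
dep=w["depth"]
vv,uu=np.mgrid[150:250,275:370]
P=np.array([depthpt(w,(u,v),wfc) for u,v in zip(uu.ravel(),vv.ravel())])
s=P[:,2]>.0335; s&=P[:,2]<.042; print(s.sum(),P[s].mean(0),np.ptp(P[s],axis=0), P[s].min(0),P[s].max(0))
print(cast(w,(321.5,200.5),.037,wfc))
E
```

```text
puck ((321.29736328125, 195.69273376464844), 39.074092864990234)
[0.5028904  0.19663922 0.03      ]
2253 [0.50415522 0.19637589 0.03741373] [0.04277194 0.04207502 0.00481628] [0.48333648 0.17524952 0.0335925 ] [0.52610842 0.21732454 0.03840878]
[0.50540315 0.196717   0.037     ]
```

The views agree on the cap centre: (0.5045, 0.1965), height 37 mm, about 43 mm across.

```bash
python3 - <<'E'
from h import *
x,y=.5045,.1965
press(x,y,.043,.028,10)
r.move_linear([x,y,.10],vel=.05)
r.move_linear([x,y,.25])
p,q=np.array(r.current_tool_pos()),r.current_ee_rot()
w=optics.get_image("wrist");cv2.imwrite("pics/wrist3.png",w["pixels"][:,:,::-1])
T=np.eye(4);T[:3,:3]=R.from_quat(q).as_matrix();T[:3,3]=p;wfc=T@w["mount"]
vv,uu=np.mgrid[150:250,275:370]
P=np.array([depthpt(w,(u,v),wfc) for u,v in zip(uu.ravel(),vv.ravel())])
s=(P[:,2]>.0335)&(P[:,2]<.042); print(s.sum(),P[s].mean(0),np.median(P[s,2]))
im=optics.get_image("top");cv2.imwrite("pics/top3.png",im["pixels"][:,:,::-1])
im=optics.get_image("side");cv2.imwrite("pics/side3.png",im["pixels"][:,:,::-1])
pts=np.array([depthpt(im,(u,v)) for v in range(260,350) for u in range(290,400)])
yaw=-.019
rel=(pts-[.516,-.1458,0]); a=rel[:,0]*np.cos(yaw)+rel[:,1]*np.sin(yaw); b=-rel[:,0]*np.sin(yaw)+rel[:,1]*np.cos(yaw)
for n,bb in(("sq",-.08),("round",.08)):
    s=(abs(a)<.010)&(abs(b-bb)<.010); print(n,s.sum(),np.median(pts[s,2]))
s=(abs(a)<.033)&(abs(b)<.014)&(pts[:,2]>.056); print(np.polyfit(a[s],pts[s,2],1))
print(r.current_t(),r.current_contact_force())
E
```

```text
log [(42.0, -0.2), (41.0, 0.4), (40.0, -0.7), (39.0, 0.5), (38.0, -0.4), (37.0, 1.8), (36.0, 2.2), (35.0, 2.7), (34.0, 2.4), (33.0, 5.1), (32.0, 5.2), (31.0, 15.4)] hold [-3.85844477 -1.53975422 16.18093296] tip 0.03189448561586107
2266 [0.50411307 0.19637136 0.03737896] 0.0374622414296121
sq 96 0.058903862304732296
round 64 0.06636084849409499
[-0.18175438  0.06540492]
25.05 [-0.11059601  0.47364752  1.21545826]
```

View pics/side3.png

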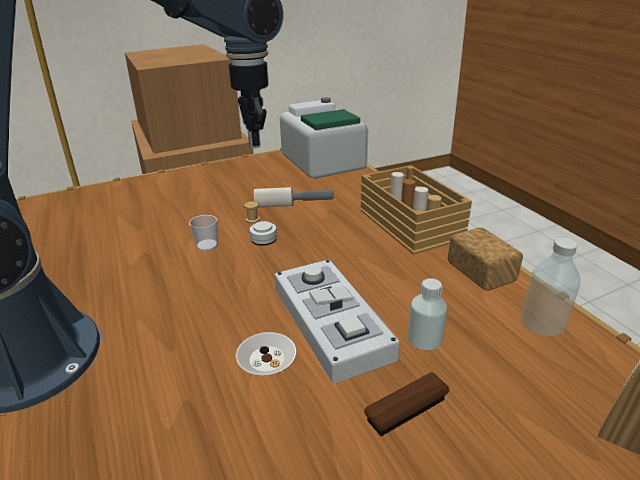

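View pics/wrist3.png

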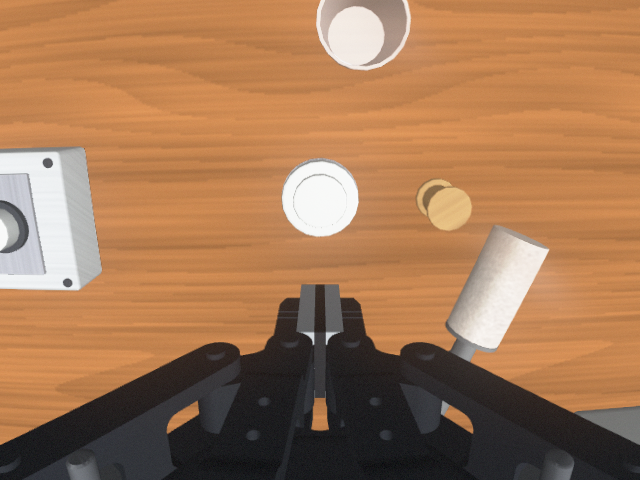

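The timer is in the same place, (320,198) in the wrist view, and its cap is back at 37.4 mm. The side view shows all the bystanders unmoved. I'm handing it in.

```bash
python3 -c "
from cell import r
r.hand_in();print(r.current_t())"
```

```text
the job is handed in; nothing more can be done
the job is handed in; nothing more can be done
```

I pressed the rocker's far end, then the square key, then the timer cap, in that order with shut fingers, and handed the job in just after 25 s. I have no verdict back.

- **Rocker:** its slope measured -0.18 rad after the press and still -0.18 at the end. That is about 0.36 on the joint, fully over.
- **Square key:** the fingertip met its stop at 61.0 mm, so 7 mm of travel. The depth image shows it about 7 mm below the round button.
- **Round button:** I never went near it. The depth image reads it at 66.4 mm both before and after the timer press. That is about 1.6 mm under the nominal 68 mm, and the side camera reads the square key about 1.5–2 mm low too, so I take it as camera offset.
- **Timer:** the cap bottomed at 31.9 mm, so about 5 mm of travel, and came back up to 37.4 mm. The puck's measured centre moved less than 0.1 mm.
- **Bystanders and forces:** nothing else on the shelf had visibly moved in the last side view. I judged this by eye, and did not measure each item. The vertical forces I read were 16 N or less, and the arm ended clear of everything, with the tool at 0.25 m.

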